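Plunger check on the dispensing syringes

TASK

Check the three hand dispensing syringes in the rack: press each plunger lightly, right home if it slides; a plunger that sticks must not be forced. Leave the sound ones hanging in the rack with their plungers fully home, and take the one that sticks to the reject tray and lay it down flat inside it with the hand, not dropped or let topple (the sloping rest is there for changing your grip). Do not disturb the other things on the bench.

Things in the scene. Friction and masses are not known exactly. Their poses are not given: they have to be found in the camera images.
- rack: aluminium syringe rack, 80 x 230 mm, top plate 110 mm above the bench, fixed; three 30 mm holes in a row along its own y, 70 mm apart (y = -70, 0, +70 mm), in which the syringes hang upright by their flanges, nozzle down. Origin: centre of its underside, z up
- rest: dark steel sloping hand-piece rest, base plate 130 x 85 mm, about 115 mm tall, fixed: two V-notched lugs, each 6 mm thick and set square to a line that falls at 45 degrees towards the rest's own +x. A syringe can be laid in the two notches at 45 degrees, nozzle low and towards +x, knob high and towards -x, to change grip. Origin: centre of the footprint, on the bench, z up
- rest_mid (a point): point between the rest's two lugs on the axis of a barrel that lies in the notches, 80 mm above the bench; along that axis the lugs' centres lie 28 mm below and 34 mm above this point, and the 56 mm between them is open, so that the barrel can be taken there from above. The V arms rise 7 mm above the axis. With its flange caught on the upper lug, the middle of the barrel lies 6 mm down the slope from this point
- tray: grey reject tray, 200 mm (own x) x 150 mm (own y) outside, walls 4 mm thick and 45 mm tall, floor 4 mm thick, empty, fixed. Origin: centre of its underside, z up
- can_mid (a point): bystander: upright spray can, 52 mm across, 150 mm tall; its centre
- terminal_mid (a point): bystander: grey card terminal lying on its back, 190 x 85 x 40 mm; 20 mm above its underside's centre
- jar_mid (a point): bystander: small flux jar with black lid, 52 mm across, 55 mm tall; its centre
- barrel_a (a point): middle of the barrel of syringe A (the three look alike): black barrel 26 mm across and 86 mm long, from 43 mm below this point to 43 mm above it; then a 44 x 36 mm flange 4 mm thick; a 9 mm nozzle reaches from 43 to 59 mm below it. The syringe ends 77 mm + the plunger's reading above this point, at the knob's top. z runs along the syringe from nozzle to knob. Whole syringe about 100 g
- knob_a (a point): centre of the white knob on the plunger of syringe A: 22 mm across, 26 mm tall (13 mm either way); it lies on the syringe's axis, 64 mm + the plunger's reading from the barrel's middle
- nozzle_a (a point): lower end of the nozzle of syringe A, on its axis
- plunger_a (a joint): how far the plunger of syringe A stands out, m: 0 fully home (knob 4 mm above the flange), 0.065 fully drawn; the rubber piston gives by 1 to 3 mm at either kind of stop. A plunger slides under a push of 4 to 7 N and stays where it is left; one that sticks runs up against hard-cured compound in the barrel and stops dead more than 15 mm short of home (about 12 N is enough to press with, and never force it)
- barrel_b (a point): middle of the barrel of syringe B (the three look alike): black barrel 26 mm across and 86 mm long, from 43 mm below this point to 43 mm above it; then a 44 x 36 mm flange 4 mm thick; a 9 mm nozzle reaches from 43 to 59 mm below it. The syringe ends 77 mm + the plunger's reading above this point, at the knob's top. z runs along the syringe from nozzle to knob. Whole syringe about 100 g
- knob_b (a point): centre of the white knob on the plunger of syringe B: 22 mm across, 26 mm tall (13 mm either way); it lies on the syringe's axis, 64 mm + the plunger's reading from the barrel's middle
- nozzle_b (a point): lower end of the nozzle of syringe B, on its axis
- plunger_b (a joint): how far the plunger of syringe B stands out, m: 0 fully home (knob 4 mm above the flange), 0.065 fully drawn; the rubber piston gives by 1 to 3 mm at either kind of stop. A plunger slides under a push of 4 to 7 N and stays where it is left; one that sticks runs up against hard-cured compound in the barrel and stops dead more than 15 mm short of home (about 12 N is enough to press with, and never force it)
- barrel_c (a point): middle of the barrel of syringe C (the three look alike): black barrel 26 mm across and 86 mm long, from 43 mm below this point to 43 mm above it; then a 44 x 36 mm flange 4 mm thick; a 9 mm nozzle reaches from 43 to 59 mm below it. The syringe ends 77 mm + the plunger's reading above this point, at the knob's top. z runs along the syringe from nozzle to knob. Whole syringe about 100 g
- knob_c (a point): centre of the white knob on the plunger of syringe C: 22 mm across, 26 mm tall (13 mm either way); it lies on the syringe's axis, 64 mm + the plunger's reading from the barrel's middle
- nozzle_c (a point): lower end of the nozzle of syringe C, on its axis
- plunger_c (a joint): how far the plunger of syringe C stands out, m: 0 fully home (knob 4 mm above the flange), 0.065 fully drawn; the rubber piston gives by 1 to 3 mm at either kind of stop. A plunger slides under a push of 4 to 7 N and stays where it is left; one that sticks runs up against hard-cured compound in the barrel and stops dead more than 15 mm short of home (about 12 N is enough to press with, and never force it)
Not all that is in view belongs to the job. What is shaped like the rack but red is not meant. Leave any yellow look-alike of the part that bears barrel_a alone.

How it is judged:
On the way:
1. the syringe that sticks is brought into the reject tray by hand, lying: it is held with its axis within 20 degrees of level and its barrel's middle less than 60 mm above the tray's underside (((contact force between the fingers and syringe_a above 0.5 N and angle between barrel_a's own z axis and vertical between 1.22 and 1.92 rad and z of barrel_a in the frame of tray below 0.06 m and x of barrel_a in the frame of tray between -0.096 and 0.096 m and y of barrel_a in the frame of tray between -0.071 and 0.071 m) or (contact force between the fingers and syringe_b above 0.5 N and angle between barrel_b's own z axis and vertical between 1.22 and 1.92 rad and z of barrel_b in the frame of tray below 0.06 m and x of barrel_b in the frame of tray between -0.096 and 0.096 m and y of barrel_b in the frame of tray between -0.071 and 0.071 m) or (contact force between the fingers and syringe_c above 0.5 N and angle between barrel_c's own z axis and vertical between 1.22 and 1.92 rad and z of barrel_c in the frame of tray below 0.06 m and x of barrel_c in the frame of tray between -0.096 and 0.096 m and y of barrel_c in the frame of tray between -0.071 and 0.071 m))), for 0.1 s.
At the end, for the whole second after the job is handed in: both sound syringes hang upright in the rack (tilt under 0.12 rad, seated within 5 mm) with plungers within 4 mm of fully home; the syringe that sticks lies flat and still inside the reject tray: nozzle end, barrel middle and knob centre all between its walls and less than 42 mm above its underside ((((x of nozzle_a in the frame of tray between -0.096 and 0.096 m and y of nozzle_a in the frame of tray between -0.071 and 0.071 m and z of each of nozzle_a, barrel_a, knob_a in the frame of tray below 0.042 m and x of barrel_a in the frame of tray between -0.096 and 0.096 m and y of barrel_a in the frame of tray between -0.071 and 0.071 m and x of knob_a in the frame of tray between -0.096 and 0.096 m and y of knob_a in the frame of tray between -0.071 and 0.071 m and linear speed of syringe_a below 0.02 m/s and angular speed of syringe_a below 0.3 rad/s) and (value of joint plunger_b below 0.004 m and angle between barrel_b's own z axis and vertical below 0.12 rad and z of barrel_b in the frame of rack between 0.062 and 0.072 m and x of barrel_b in the frame of rack between -0.01 and 0.01 m and y of barrel_b in the frame of rack between -0.085 and 0.085 m) and (value of joint plunger_c below 0.004 m and angle between barrel_c's own z axis and vertical below 0.12 rad and z of barrel_c in the frame of rack between 0.062 and 0.072 m and x of barrel_c in the frame of rack between -0.01 and 0.01 m and y of barrel_c in the frame of rack between -0.085 and 0.085 m)) or ((x of nozzle_b in the frame of tray between -0.096 and 0.096 m and y of nozzle_b in the frame of tray between -0.071 and 0.071 m and z of each of nozzle_b, barrel_b, knob_b in the frame of tray below 0.042 m and x of barrel_b in the frame of tray between -0.096 and 0.096 m and y of barrel_b in the frame of tray between -0.071 and 0.071 m and x of knob_b in the frame of tray between -0.096 and 0.096 m and y of knob_b in the frame of tray between -0.071 and 0.071 m and linear speed of syringe_b below 0.02 m/s and angular speed of syringe_b below 0.3 rad/s) and (value of joint plunger_a below 0.004 m and angle between barrel_a's own z axis and vertical below 0.12 rad and z of barrel_a in the frame of rack between 0.062 and 0.072 m and x of barrel_a in the frame of rack between -0.01 and 0.01 m and y of barrel_a in the frame of rack between -0.085 and 0.085 m) and (value of joint plunger_c below 0.004 m and angle between barrel_c's own z axis and vertical below 0.12 rad and z of barrel_c in the frame of rack between 0.062 and 0.072 m and x of barrel_c in the frame of rack between -0.01 and 0.01 m and y of barrel_c in the frame of rack between -0.085 and 0.085 m)) or ((x of nozzle_c in the frame of tray between -0.096 and 0.096 m and y of nozzle_c in the frame of tray between -0.071 and 0.071 m and z of each of nozzle_c, barrel_c, knob_c in the frame of tray below 0.042 m and x of barrel_c in the frame of tray between -0.096 and 0.096 m and y of barrel_c in the frame of tray between -0.071 and 0.071 m and x of knob_c in the frame of tray between -0.096 and 0.096 m and y of knob_c in the frame of tray between -0.071 and 0.071 m and linear speed of syringe_c below 0.02 m/s and angular speed of syringe_c below 0.3 rad/s) and (value of joint plunger_a below 0.004 m and angle between barrel_a's own z axis and vertical below 0.12 rad and z of barrel_a in the frame of rack between 0.062 and 0.072 m and x of barrel_a in the frame of rack between -0.01 and 0.01 m and y of barrel_a in the frame of rack between -0.085 and 0.085 m) and (value of joint plunger_b below 0.004 m and angle between barrel_b's own z axis and vertical below 0.12 rad and z of barrel_b in the frame of rack between 0.062 and 0.072 m and x of barrel_b in the frame of rack between -0.01 and 0.01 m and y of barrel_b in the frame of rack between -0.085 and 0.085 m)))); the robot touches nothing.
It fails at once if a plunger is forced: a syringe is pressed down on the rack with more than 60 N (contact force between any of syringe_a, syringe_b, syringe_c and rack above 60 N).
It fails at once if a bystander (spray can, card terminal, jar) is moved by more than 25 mm (distance of any of can_mid, terminal_mid, jar_mid from where it was at the start of the episode above 0.025 m).
It also fails if it takes over 72 s, if anything falls off the work surface, if the arm or the gripper's body presses on something with over 40 N, if the wrist force passes 120 N, or if a joint passes its speed limit or range.

ROBOT

A 7-joint arm with a two-finger parallel gripper is mounted at the origin on the work surface. World frame = base frame: x ahead of the robot, y to its left, z up, the work surface at z = 0. Lengths are in m, angles in rad, forces in N, time in s.
With the tool pointing down it reaches from about 0.425 to 0.875 m from the base axis. Payload 4.7 kg.
Tool frame: the origin (TCP) lies midway between the tips of the shut fingers; the grasp point (between the pads) lies 19 mm behind it; z points along the fingers, y is the direction in which the jaws open and shut (so a half turn about z gives the same grasp; the last joint's range is limited). The gripper opens to 87 mm and grips with 3 to 60 N. Pads are 19 mm wide; open, the fingers measure 117 mm over their backs; the gripper's body (75 mm by 190 mm) begins 51 mm behind the grasp point.
Start: joints at [1.142, 0.321, -0.07, 1.45, 0.023, 1.371, -0.057], TCP at [0.278, -0.587, 0.223] pointing down, gripper open.
Joint ranges: [-2.86, 2.86], [-0.3, 2.09], [-1.38, 1.24], [0.06, 2.45], [-1.56, 4.7], [0.09, 2.05], [-2.69, 2.69]. Speed limits (rad/s): [2.57, 2.57, 3.14, 3.14, 3.14, 3.14, 3.14].

INTERFACE

Orientations are given as a rotation vector (axis times angle).
In Python, from bench import get_state, eyes, job gives the robot as it stands. The module is installed in compiled form; this text tells all that it offers.
- The arm moves only by the shell command python3 -m jog 'ROWS' [FORCE]. ROWS is JSON, a list that holds one entry, the list of rows, each a list of 5 numbers: the opening, from 0 (shut) to 1 (fully open), then the shift along the tool's x, y, z in units of 40 mm (1.0 is 40 mm), then the turn about the tool's z in units of 5 degrees (1.0 is 5 degrees). In form: [[[jaw, dx, dy, dz, turn], ...]]. A call has 1 to 10 rows; each row shifts and turns the commanded pose from where the row before left it, along the tool's axes as they then stand; what a row does not reach is not made up. A row lasts 1/8 s, in which the tool goes at most 62.5 mm and 10.7 degrees, less where a joint would pass 70% of its speed; a pose out of reach is approached as far as the arm can. A call is refused whole if a number of a shift passes 1 or a number of a turn 1, either way. A call with a gripper value outside its range is refused whole. The fingers move at their own pace and stop on an object; FORCE is the grip in N (left out, the last holds). Time passes only in rows, so rows that do not move let the fingers close. It gives the time, the measured TCP pose, the force and the opening at its end, in the units of the state.
- get_state(): the state, without advancing time (a new reading comes with each control period).
- eyes.get_image(name): name is "side" or "top" or "wrist"; returns (picture, depth): 400x640x3 uint8, red, green, blue; 400x640 float32, m along the optical axis (not along the pixel's ray), 0 where there is no reading.
- eyes.camera_params(name): a dict with "camera_matrix" (3x3 intrinsics, pixels), "k1" (the pictures are not rectified: a ray, as slopes to the right and down, at radius r is drawn at 1 + k1 r^2 times it, then the intrinsics apply), "pose" (4x4, takes a point from camera to world coordinates); the wrist camera has in their place "mount" (4x4, takes a point from camera to tool coordinates, whose origin is the TCP and whose axes are the flange's). Camera axes: x right, y down, z forward; pixel columns grow to the right and rows downward; lengths in m; the calibration is good to about 2 mm. A picture is of the moment at which its call begins: read the wrist's pose just before it. camera_params takes no time and is no camera call.
- job.close_job(): hands the job in, once; it reports no verdict.
The state is a dict: "time": time; "joint_positions": joint angles; "qd": joint speeds; "joint_torque": joint torques, N m; "position": TCP position; "tool_rot": TCP orientation; "ft_force": force on the tool from outside, world axes, zero at the start; "torque": the same for the moment, N m; "grip_width": opening from 0.0 (shut) to 1.0 (fully open).
Only numpy, scipy, OpenCV 4.12 (cv2) and the standard library are available. Lean on these libraries where they do the work, as an engineer would, in place of code of your own. Each camera call takes 0.05 s, during which the arm holds its last target. There are 200 camera calls.

## Working session

There is one attempt and no reset: what is moved stays moved. The work goes in short steps, Python scripts to look and compute and a shell command to move; the robot and the scene stay as the last step left them, time stands still between calls to the robot, and variables do not carry over. Pictures are saved under pics/ and viewed, about 8 in all and at most 12, crops included, and the job is handed in when it is done.

```bash
mkdir -p pics
cat > h.py <<'E'
import numpy as np, cv2
from scipy.spatial.transform import Rotation as R
from bench import get_state, eyes, job
def shot(name):
    s=get_state(); im,d=eyes.get_image(name); p=eyes.camera_params(name)
    if name=="wrist":
        T=np.eye(4); T[:3,:3]=R.from_rotvec(s["tool_rot"]).as_matrix(); T[:3,3]=s["position"]; P=T@np.array(p["mount"])
    else: P=np.array(p["pose"])
    return im,d,np.array(p["camera_matrix"]),p["k1"],P
def cloud(d,K,k1,P):
    v,u=np.mgrid[:d.shape[0],:d.shape[1]]
    q=np.stack([u,v],-1).reshape(-1,1,2).astype(float)
    s=cv2.undistortPoints(q,K,np.array([k1,0,0,0.])).reshape(*d.shape,2)
    X=np.concatenate([s*d[...,None],d[...,None]],-1)
    return X@P[:3,:3].T+P[:3,3]
def proj(X,K,k1,P):
    c=(np.atleast_2d(X)-P[:3,3])@P[:3,:3]; s=c[:,:2]/c[:,2:]; s=s*(1+k1*(s**2).sum(1,keepdims=True))
    return s*[K[0,0],K[1,1]]+K[:2,2]
E
python3 - <<'E'
from h import *
s=get_state(); print({k:np.round(v,3) for k,v in s.items()})
for n in("top","side"):
    im,d,K,k1,P=shot(n); np.savez(n,im=im,d=d,K=K,k1=k1,P=P); cv2.imwrite(f"pics/{n}.png",im[...,::-1]); print(n,np.round(P,3),K,k1)
E
```

```text
{'time': np.float64(0.0), 'joint_positions': array([ 1.142,  0.322, -0.07 ,  1.452,  0.023,  1.371, -0.057]), 'qd': array([-0.001, -0.001, -0.   , -0.001,  0.001, -0.   ,  0.   ]), 'joint_torque': array([-0.0000e+00, -4.9130e+01, -4.0400e-01, -3.1253e+01, -6.4000e-02,
        4.4000e-02,  0.0000e+00]), 'position': array([ 0.278, -0.587,  0.221]), 'tool_rot': array([-3.063e+00, -6.900e-01,  1.000e-03]), 'ft_force': array([ 0.015, -0.631, -0.017]), 'torque': array([-0.001, -0.014, -0.039]), 'grip_width': np.float64(0.999)}
top [[-0.006 -0.996  0.087  0.465]
 [-1.     0.006  0.006 -0.019]
 [-0.006 -0.087 -0.996  1.788]
 [ 0.     0.     0.     1.   ]] [[517.73575947   0.         313.34444794]
 [  0.         517.73575947 199.70900763]
 [  0.           0.           1.        ]] 0.012652941161905606
side [[ 0.981 -0.108  0.159  0.402]
 [-0.193 -0.582  0.79  -1.076]
 [ 0.007 -0.806 -0.592  0.88 ]
 [ 0.     0.     0.     1.   ]] [[382.27159574   0.         314.16399921]
 [  0.         382.27159574 199.9972185 ]
 [  0.           0.           1.        ]] -0.037012538642962826
```

View pics/top.png

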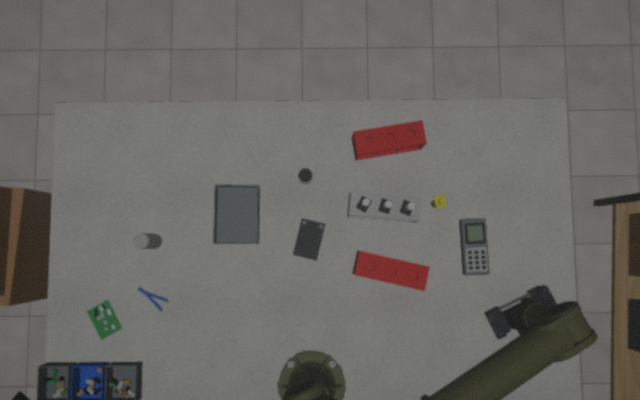

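View pics/side.png

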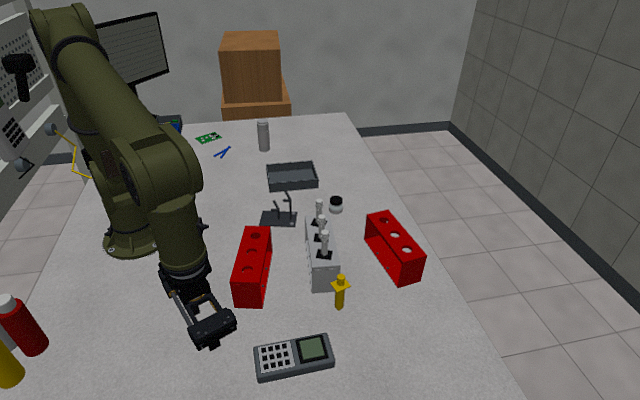

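Top view: the grey rack is at about (384,207) with white knobs at (364,202), (387,205) and (408,208). The tray is at (237,213), the rest at (310,239), the jar at (305,175), the terminal at (475,246) and the can at (147,240). The rack-shaped candidates are red at (389,140), red at (391,271) and grey at (384,207), so the aluminium grey one is meant. The yellow syringe at (439,201) stays alone.

Run:
```python
from h import *
z=np.load("top.npz"); im,d,K,k1,P=[z[k] for k in("im","d","K","k1","P")]; C=cloud(d,K,k1,P)
hsv=cv2.cvtColor(im,cv2.COLOR_RGB2HSV)
def box(u0,u1,v0,v1,zlo,zhi,name):
    c=C[v0:v1,u0:u1].reshape(-1,3); m=(c[:,2]>zlo)&(c[:,2]<zhi); q=c[m]
    r=cv2.minAreaRect((q[:,:2]*1000).astype(np.float32)); print(name,m.sum(),np.round(r[0],1),np.round(r[1],1),round(r[2],1),"z med",np.round(np.median(q[:,2]),4)); return q
box(342,424,186,226,.1,.118,"rack plate"); box(205,268,178,250,.035,.055,"tray rim"); box(210,262,182,246,-.01,.015,"tray floor")
box(290,330,212,264,.006,.02,"rest base"); box(290,330,212,264,.05,.13,"rest lugs")
box(295,316,166,186,.04,.07,"jar")
for n,(u,v) in dict(k1=(364,202),k2=(387,205),k3=(408,208)).items():
    c=C[v-12:v+13,u-12:u+13].reshape(-1,3); q=c[c[:,2]>.145]; top=q[:,2].max(); q2=q[q[:,2]>top-.012]
    print(n,len(q2),np.round(top,4),np.round(np.median(q2[:,2]),4),np.round(np.mean(q2,0),4),np.round(q2.min(0),4),np.round(q2.max(0),4))
cr=np.hstack([cv2.resize(im[180:230,335:435],(480,240),interpolation=cv2.INTER_CUBIC),cv2.resize(im[210:268,285:335],(207,240),interpolation=cv2.INTER_CUBIC)])
zs=np.load("side.npz"); cs=cv2.resize(zs["im"][180:300,250:370],(340,340),interpolation=cv2.INTER_CUBIC)
W=np.zeros((590,700,3),np.uint8); W[:240,:687]=cr; W[245:585,:340]=cs; cv2.imwrite("pics/crop1.png",W[...,::-1])
```

```text
rack plate 1530 [ 591.3 -241.7] [230.3  81.1] 85.0 z med 0.1102
tray rim 277 [572.4 253.1] [151.  200.4] 89.3 z med 0.0443
tray floor 2881 [575.5 261.7] [220.8 179.9] 0.2 z med 0.0037
rest base 526 [490.6   5.1] [134.  174.6] 89.6 z med 0.0089
rest lugs 111 [499.4   3.6] [58.7 67.4] 76.0 z med 0.0925
jar 149 [702.2  18.6] [40.5 44.8] 89.9 z med 0.055
k1 3 1.7884 1.7884 [ 0.4651 -0.0195  1.7884] [ 0.4651 -0.0195  1.7884] [ 0.4651 -0.0195  1.7884]
k2 1 1.7884 1.7884 [ 0.4651 -0.0195  1.7884] [ 0.4651 -0.0195  1.7884] [ 0.4651 -0.0195  1.7884]
k3 4 1.7884 1.7884 [ 0.4651 -0.0195  1.7884] [ 0.4651 -0.0195  1.7884] [ 0.4651 -0.0195  1.7884]
```

View pics/crop1.png

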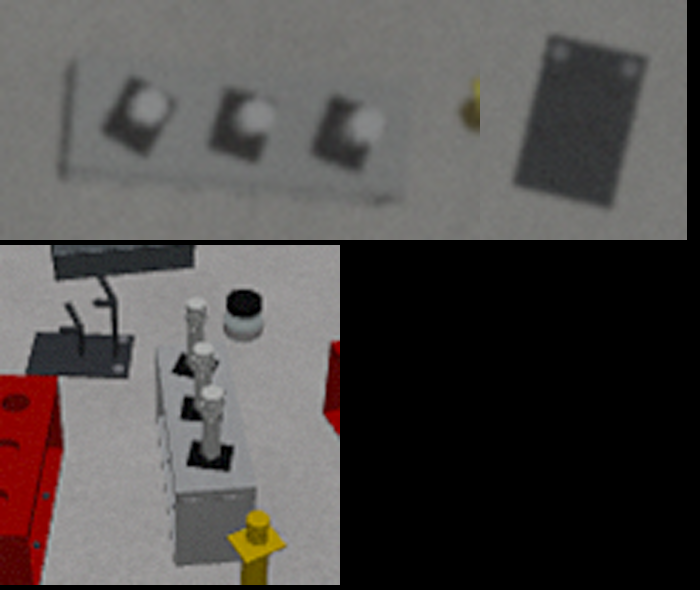

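```bash
cat >> h.py <<'E'
def go(x,y,z,yaw=None):
    """print what remains to TCP goal: turn units, then shift in tool axes (units 40 mm) after the turn; yaw = world deg of tool y"""
    s=get_state(); M=R.from_rotvec(s["tool_rot"]).as_matrix(); ty=np.degrees(np.arctan2(M[1,1],M[0,1]))
    t=0 if yaw is None else -((yaw-ty+180)%360-180)
    M2=M@R.from_euler("z",t,degrees=True).as_matrix()
    dl=M2.T@(np.array([x,y,z])-s["position"])
    print("t",round(float(s["time"]),2),"pos",np.round(s["position"],4),"yaw",round(ty,1),"F",np.round(s["ft_force"],1),"w",round(float(s["grip_width"]),3),"q7",round(float(s["joint_positions"][6]),2),"| turn",round(t/5,2),"shift",np.round(dl/.04,3))
E
python3 - <<'E'
from h import *
z=np.load("top.npz"); im,d,K,k1,P=[z[k] for k in("im","d","K","k1","P")]; C=cloud(d,K,k1,P)
for n,(u,v) in dict(k1=(364,202),k2=(387,205),k3=(408,208)).items():
    c=C[v-9:v+10,u-9:u+10][d[v-9:v+10,u-9:u+10]>0.5]; q=c[c[:,2]>.145]; 
    print(n,len(q),np.round(np.percentile(q[:,2],[5,50,90,100]),4),np.round(np.median(q,0),4))
z=np.load("side.npz"); im,d,K,k1,P=[z[k] for k in("im","d","K","k1","P")]; C=cloud(d,K,k1,P)
for n,xy in dict(B=(.5974,-.172),M=(.5913,-.2417),N=(.5852,-.3114)).items():
    m=(d>.3)&(np.hypot(C[...,0]-xy[0],C[...,1]-xy[1])<.025)&(C[...,2]>.12); q=C[m]; print(n,len(q),np.round(q[:,2].max(),4),np.round(np.median(q[q[:,2]>q[:,2].max()-.02],0),4))
m=(d>.3)&(C[...,2]>.13)&(C[...,0]>.4)&(C[...,1]>-.4)&(C[...,0]<.72)&(C[...,1]<.3); print("others>0.13",m.sum(),np.round(C[m].min(0),3),np.round(C[m].max(0),3))
go(.5852,-.3114,.235,-5)
E
```

```text
k1 50 [0.1831 0.1994 0.204  0.2077] [ 0.5957 -0.1716  0.1994]
k2 48 [0.1816 0.1936 0.1996 0.2026] [ 0.5897 -0.2404  0.1936]
k3 52 [0.1637 0.1943 0.2    0.2031] [ 0.5852 -0.3095  0.1943]
B 120 0.2053 [ 0.5974 -0.1795  0.2   ]
M 121 0.1993 [ 0.5915 -0.2481  0.1936]
N 165 0.2009 [ 0.5844 -0.3181  0.1969]
others>0.13 377 [ 0.575 -0.324  0.13 ] [ 0.608 -0.163  0.205]
t 0.1 pos [ 0.2782 -0.5869  0.2216] yaw -64.6 F [1.  0.5 0.2] w 1.004 q7 -0.06 | turn -11.93 shift [ 7.53   7.045 -0.332]
```

```bash
python3 -m jog '[[[0,0,0,-0.1,-1],[0,0,0,-0.1,-1],[0,0,0,-0.1,-1],[0,0,0,-0.1,-1],[0,0,0,0,-1],[0,0,0,0,-1],[0,0,0,0,-1],[0,0,0,0,-1],[0,0,0,0,-1],[0,0,0,0,-1]]]' 20
python3 -m jog '[[[0,0.3,0.3,0,-1],[0,0.8,0.8,0,-1],[0,1,1,0,0],[0,1,1,0,0],[0,1,1,0,0],[0,1,1,0,0],[0,1,0.9,0,0],[0,0.6,0.6,0,0],[0,0,0,0,0]]]'
python3 -c "
from h import *
go(.5852,-.3114,.205,-5)"
```

```text
time: 1.35
position: [0.2783, -0.5871, 0.2379]
tool_rot: [-2.483, -1.923, -0.0]
ft_force: [-0.4, -0.2, 0.6]
grip_width: 0.014
time: 2.48
position: [0.5699, -0.3427, 0.2378]
tool_rot: [-2.301, -2.137, -0.003]
ft_force: [-0.2, 0.1, -0.1]
grip_width: 0.006
t 2.48 pos [ 0.5699 -0.3427  0.2378] yaw -4.2 F [-0.2  0.1 -0.1] w 0.006 q7 0.34 | turn 0.15 shift [0.811 0.312 0.822]
```

```bash
python3 -m jog '[[[0,0.81,0.31,0,0.15],[0,0,0,0.3,0],[0,0,0,0.3,0],[0,0,0,0,0]]]'
python3 -c "
from h import *
go(.5852,-.3114,.200,-5)"
python3 -m jog '[[[0,0,0,0.1,0],[0,0,0,0.1,0],[0,0,0,0.1,0]]]'; python3 -m jog '[[[0,0,0,0.05,0],[0,0,0,0.05,0]]]'
```

```text
time: 2.98
position: [0.5803, -0.3174, 0.2125]
tool_rot: [-2.324, -2.11, 0.004]
ft_force: [-0.1, 0.2, 0.0]
grip_width: 0.006
t 2.98 pos [ 0.5803 -0.3174  0.2125] yaw -5.5 F [-0.1  0.2  0. ] w 0.006 q7 0.26 | turn -0.11 shift [0.16  0.11  0.311]
time: 3.35
position: [0.5824, -0.316, 0.2025]
tool_rot: [2.323, 2.114, -0.0]
ft_force: [-0.6, 0.7, 0.4]
grip_width: 0.01
time: 3.6
position: [0.5824, -0.3157, 0.1985]
tool_rot: [2.323, 2.115, 0.0]
ft_force: [-0.0, -0.3, 0.4]
grip_width: 0.007
```

```bash
python3 -m jog '[[[0,0.11,0.06,0,0],[0,0,0,0.05,0],[0,0,0,0.05,0]]]'; python3 -m jog '[[[0,0,0,0.05,0],[0,0,0,0.05,0]]]'
```

```text
time: 3.98
position: [0.586, -0.311, 0.1956]
tool_rot: [2.321, 2.115, 0.002]
ft_force: [-0.0, 1.7, 4.8]
grip_width: 0.003
time: 4.22
position: [0.5856, -0.3115, 0.1909]
tool_rot: [2.322, 2.114, 0.001]
ft_force: [0.9, 1.0, 3.7]
grip_width: 0.006
```

```bash
python3 -m jog '[[[0,0,0,0.05,0],[0,0,0,0.05,0]]]'
```

```text
time: 4.47
position: [0.5854, -0.3116, 0.1866]
tool_rot: [2.323, 2.114, 0.001]
ft_force: [1.2, 1.2, 4.4]
grip_width: 0.009
```

```bash
cat > ok.py <<'E'
import sys
from bench import get_state
s=get_state(); f=s["ft_force"][2]; print("z",round(float(s["position"][2]),4),"Fz",round(float(f),1)); sys.exit(f>9)
E
python3 -m jog '[[[0,0,0,0.06,0],[0,0,0,0.06,0]]]' >/dev/null && python3 ok.py && python3 -m jog '[[[0,0,0,0.06,0],[0,0,0,0.06,0]]]' >/dev/null && python3 ok.py && python3 -m jog '[[[0,0,0,0.06,0],[0,0,0,0.06,0]]]' >/dev/null && python3 ok.py && python3 -m jog '[[[0,0,0,0.06,0],[0,0,0,0.06,0]]]' >/dev/null && python3 ok.py && python3 -m jog '[[[0,0,0,0.06,0],[0,0,0,0.06,0]]]' >/dev/null && python3 ok.py && python3 -m jog '[[[0,0,0,0.06,0],[0,0,0,0.06,0]]]' >/dev/null && python3 ok.py && python3 -m jog '[[[0,0,0,0.06,0],[0,0,0,0.06,0]]]' >/dev/null && python3 ok.py
```

```text
z 0.1817 Fz 5.2False
```

```bash
sed -i 's/sys.exit(f>9)/sys.exit(int(f>9))/' ok.py
python3 -m jog '[[[0,0,0,0.06,0],[0,0,0,0.06,0]]]' >/dev/null && python3 ok.py && python3 -m jog '[[[0,0,0,0.06,0],[0,0,0,0.06,0]]]' >/dev/null && python3 ok.py && python3 -m jog '[[[0,0,0,0.06,0],[0,0,0,0.06,0]]]' >/dev/null && python3 ok.py && python3 -m jog '[[[0,0,0,0.06,0],[0,0,0,0.06,0]]]' >/dev/null && python3 ok.py && python3 -m jog '[[[0,0,0,0.06,0],[0,0,0,0.06,0]]]' >/dev/null && python3 ok.py && python3 -m jog '[[[0,0,0,0.06,0],[0,0,0,0.06,0]]]' >/dev/null && python3 ok.py; python3 -c "
from h import *
go(.5852,-.3114,.144,-5)"
```

```text
z 0.1769 Fz 4.5
z 0.172 Fz 3.9
z 0.1672 Fz 4.3
z 0.1624 Fz 4.6
z 0.1576 Fz 4.8
z 0.1527 Fz 4.7
t 6.22 pos [ 0.5851 -0.3114  0.1527] yaw -5.4 F [1.9 0.9 4.7] w 0.002 q7 0.24 | turn -0.07 shift [0.001 0.003 0.218]
```

```bash
python3 -m jog '[[[0,0,0,0.06,0],[0,0,0,0.06,0]]]' >/dev/null && python3 ok.py && python3 -m jog '[[[0,0,0,0.05,0],[0,0,0,0,0]]]' >/dev/null && python3 ok.py && python3 -m jog '[[[0,0,0,0.03,0],[0,0,0,0,0]]]' >/dev/null && python3 ok.py && python3 -m jog '[[[0,0,0,0.03,0],[0,0,0,0,0]]]' >/dev/null && python3 ok.py && python3 -m jog '[[[0,0,0,0.03,0],[0,0,0,0,0]]]' >/dev/null && python3 ok.py
```

```text
z 0.1479 Fz 3.8
z 0.1456 Fz 2.7
z 0.1449 Fz 4.1
z 0.1442 Fz 5.7
z 0.1435 Fz 9.7
```

```bash
python3 -m jog '[[[0,0,0,0.03,0],[0,0,0,0,0]]]' >/dev/null; python3 ok.py;  python3 -m jog '[[[0,0,0,-0.6,0],[0,0,0,-0.9,0],[0,0,0,-0.6,0],[0,0.3,0,0,0],[0,0.9,0,0,0],[0,0.55,0,0,0],[0,0,0,0,0]]]' >/dev/null;  python3 -c "
from h import *
go(.5908,-.2412,.205,-5)"
```

```text
z 0.1428 Fz 10.4
t 8.6 pos [ 0.5918 -0.2391  0.2244] yaw -5.1 F [-0.5 -0.3  0.5] w 0.005 q7 0.16 | turn -0.03 shift [-0.055 -0.019  0.486]
```

```bash
python3 -m jog '[[[0,-0.05,-0.02,0.2,0],[0,0,0,0.2,0],[0,0,0,0.15,0],[0,0,0,0,0]]]' >/dev/null && python3 ok.py && 
python3 -m jog '[[[0,0,0,0.06,0],[0,0,0,0.06,0]]]' >/dev/null && python3 ok.py && python3 -m jog '[[[0,0,0,0.06,0],[0,0,0,0.06,0]]]' >/dev/null && python3 ok.py && python3 -m jog '[[[0,0,0,0.06,0],[0,0,0,0.06,0]]]' >/dev/null && python3 ok.py && python3 -m jog '[[[0,0,0,0.06,0],[0,0,0,0.06,0]]]' >/dev/null && python3 ok.py && python3 -m jog '[[[0,0,0,0.06,0],[0,0,0,0.06,0]]]' >/dev/null && python3 ok.py && python3 -m jog '[[[0,0,0,0.06,0],[0,0,0,0.06,0]]]' >/dev/null && python3 ok.py && python3 -m jog '[[[0,0,0,0.06,0],[0,0,0,0.06,0]]]' >/dev/null && python3 ok.py && python3 -m jog '[[[0,0,0,0.06,0],[0,0,0,0.06,0]]]' >/dev/null && python3 ok.py;  python3 -c "
from h import *
go(.5908,-.2412,.144,-5)"
```

```text
z 0.2023 Fz -0.2
z 0.1987 Fz -0.5
z 0.1944 Fz 5.4
z 0.1895 Fz 4.4
z 0.1841 Fz 3.7
z 0.1792 Fz 5.3
z 0.1744 Fz 5.6
z 0.1696 Fz 4.8
z 0.1648 Fz 4.7
t 11.1 pos [ 0.5908 -0.2438  0.1648] yaw -5.4 F [-0.3 -0.2  4.7] w 0.005 q7 0.15 | turn -0.08 shift [ 0.066 -0.007  0.521]
```

```bash
python3 -m jog '[[[0,0,0,0.06,0],[0,0,0,0.06,0]]]' >/dev/null && python3 ok.py && python3 -m jog '[[[0,0,0,0.06,0],[0,0,0,0.06,0]]]' >/dev/null && python3 ok.py && python3 -m jog '[[[0,0,0,0.06,0],[0,0,0,0.06,0]]]' >/dev/null && python3 ok.py && python3 -m jog '[[[0,0,0,0.06,0],[0,0,0,0.04,0]]]' >/dev/null && python3 ok.py && python3 -m jog '[[[0,0,0,0.03,0],[0,0,0,0,0]]]' >/dev/null && python3 ok.py && python3 -m jog '[[[0,0,0,0.03,0],[0,0,0,0,0]]]' >/dev/null && python3 ok.py && python3 -m jog '[[[0,0,0,0.03,0],[0,0,0,0,0]]]' >/dev/null && python3 ok.py && python3 -m jog '[[[0,0,0,0.03,0],[0,0,0,0,0]]]' >/dev/null && python3 ok.py
```

```text
z 0.16 Fz 4.6
z 0.1553 Fz 4.3
z 0.1504 Fz 5.1
z 0.1464 Fz 5.3
z 0.1452 Fz 3.4
z 0.1445 Fz 5.3
z 0.1438 Fz 7.4
z 0.1431 Fz 9.7
```

```bash
python3 -m jog '[[[0,0,0,0.02,0],[0,0,0,0,0]]]' >/dev/null; python3 ok.py;  python3 -m jog '[[[0,0,0,-0.6,0],[0,0,0,-0.9,0],[0,0,0,-0.7,0],[0,0.3,0,0,0],[0,0.9,0,0,0],[0,0.6,0,0,0],[0,0,0,0,0]]]' >/dev/null;  python3 -c "
from h import *
go(.5966,-.1716,.205,-5)"
```

```text
z 0.1427 Fz 11.1
t 14.22 pos [ 0.5969 -0.1687  0.2271] yaw -5.1 F [ 0.4  0.1 -0.2] w 0.004 q7 0.05 | turn -0.02 shift [-0.075 -0.     0.553]
```

```bash
python3 -m jog '[[[0,-0.05,0,0.25,0],[0,0,0,0.2,0],[0,0,0,0.05,0],[0,0,0,0,0]]]' >/dev/null && python3 ok.py && 
python3 -m jog '[[[0,0,0,0.05,0],[0,0,0,0.05,0]]]' >/dev/null && python3 ok.py && python3 -m jog '[[[0,0,0,0.05,0],[0,0,0,0.05,0]]]' >/dev/null && python3 ok.py && python3 -m jog '[[[0,0,0,0.05,0],[0,0,0,0.05,0]]]' >/dev/null && python3 ok.py && python3 -m jog '[[[0,0,0,0.05,0],[0,0,0,0.05,0]]]' >/dev/null && python3 ok.py && python3 -m jog '[[[0,0,0,0.05,0],[0,0,0,0.05,0]]]' >/dev/null && python3 ok.py && python3 -m jog '[[[0,0,0,0.05,0],[0,0,0,0.05,0]]]' >/dev/null && python3 ok.py && python3 -m jog '[[[0,0,0,0.05,0],[0,0,0,0.05,0]]]' >/dev/null && python3 ok.py && python3 -m jog '[[[0,0,0,0.05,0],[0,0,0,0.05,0]]]' >/dev/null && python3 ok.py;  python3 -c "
from h import *
go(.5966,-.1716,.144,-5)"
```

```text
z 0.2086 Fz 0.4
z 0.2051 Fz 0.4
z 0.2012 Fz 5.5
z 0.198 Fz 5.7
z 0.194 Fz 5.2
z 0.19 Fz 5.2
z 0.186 Fz 5.7
z 0.182 Fz 4.9
z 0.178 Fz 4.5
t 16.73 pos [ 0.5975 -0.1741  0.178 ] yaw -5.4 F [-1.1  0.5  4.5] w 0.006 q7 0.04 | turn -0.08 shift [ 0.06  -0.029  0.849]
```

```bash
python3 -m jog '[[[0,0,0,0.05,0],[0,0,0,0.04,0]]]' >/dev/null && python3 ok.py && python3 -m jog '[[[0,0,0,0.05,0],[0,0,0,0.04,0]]]' >/dev/null && python3 ok.py && python3 -m jog '[[[0,0,0,0.05,0],[0,0,0,0.04,0]]]' >/dev/null && python3 ok.py && python3 -m jog '[[[0,0,0,0.05,0],[0,0,0,0.04,0]]]' >/dev/null && python3 ok.py && python3 -m jog '[[[0,0,0,0.04,0],[0,0,0,0.04,0]]]' >/dev/null && python3 ok.py;  python3 -c "
from h import *
go(.5966,-.1716,.144,-5)"
```

```text
z 0.1743 Fz 6.5
z 0.1708 Fz 7.5
z 0.1687 Fz 14.2
t 17.48 pos [ 0.5977 -0.1741  0.1687] yaw -5.4 F [-5.3  0.7 14.2] w 0.006 q7 0.04 | turn -0.08 shift [ 0.061 -0.034  0.616]
```

The first two plungers slid home. The third, at y≈-0.172, stopped dead at about 27 mm out. Next I back off, open the jaws and check the grasp alignment with the wrist camera.

```bash
python3 -m jog '[[[0,0,0,-0.5,0],[0,0,0,-0.8,0],[0.3,0,0,-0.3,1],[0.6,0,0,0,1],[0.6,0,0,0,1],[0.6,0,0,0,1],[0.6,0,0,0,0]]]' 15 >/dev/null
python3 - <<'E'
from h import *
im,d,K,k1,P=shot("wrist"); C=cloud(d,K,k1,P); ok=d>.05
np.savez("w1",im=im,d=d,K=K,k1=k1,P=P)
for n,xy in dict(B=(.5974,-.172),M=(.5913,-.2417),N=(.5852,-.3114)).items():
    near=ok&(np.hypot(C[...,0]-xy[0],C[...,1]-xy[1])<.035)
    f=C[near&(abs(C[...,2]-.114)<.0025)&(im.max(-1)<70)]; k=C[near&(C[...,2]>.125)&(np.hypot(C[...,0]-xy[0],C[...,1]-xy[1])<.02)]
    if len(f)>20: r=cv2.minAreaRect((f[:,:2]*1000).astype(np.float32)); print(n,"flange",len(f),np.round(r,1) if 0 else r)
    if len(k): t=k[:,2].max(); t=np.percentile(k[:,2],97); kk=k[k[:,2]>t-.003]; print(n,"knob top",np.round(t,4),np.round((kk.min(0)+kk.max(0))/2,4),len(kk))
cv2.imwrite("pics/w1.png",im[...,::-1]); go(.597,-.172,.143,-25.5)
E
```

```text
B flange 1065 ((597.4592895507812, -173.94508361816406), (34.584754943847656, 42.336936950683594), 59.25004577636719)
B knob top 0.1707 [ 0.5973 -0.1739  0.1697] 601
M flange 529 ((595.42236328125, -236.8881072998047), (24.362253189086914, 47.6190299987793), 77.7458267211914)
M knob top 0.1442 [ 0.594  -0.2364  0.143 ] 50
N flange 365 ((583.5932006835938, -308.74725341796875), (27.898500442504883, 37.67634963989258), 66.85923767089844)
N knob top 0.1401 [ 0.5884 -0.3043  0.1391] 27
t 18.4 pos [ 0.5975 -0.1741  0.2306] yaw -25.3 F [0.4 0.3 0.2] w 0.529 q7 -0.29 | turn 0.04 shift [ 0.042 -0.035  2.191]
```

View pics/w1.png

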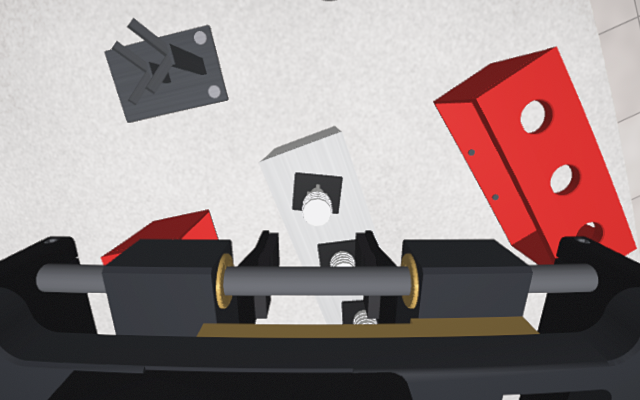

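```bash
python3 -m jog '[[[0.6,0,0,0.5,1],[0.6,0,0,0.8,0],[0.6,0,0,0.6,0],[0.6,0,0,0.25,0],[0.6,0,0,0,0]]]' 15; python3 -m jog '[[[0,0,0,0,0],[0,0,0,0,0],[0,0,0,0,0],[0,0,0,0,0]]]' 15; python3 -c "
from h import *
go(.597,-.1739,.143,-30)"
```

```text
time: 19.02
position: [0.5972, -0.1741, 0.144]
tool_rot: [-2.725, -1.562, 0.001]
ft_force: [1.5, -0.7, 0.2]
grip_width: 0.6
time: 19.52
position: [0.5975, -0.1742, 0.1445]
tool_rot: [2.725, 1.561, 0.001]
ft_force: [-0.1, -0.2, 0.9]
grip_width: 0.246
t 19.52 pos [ 0.5975 -0.1742  0.1445] yaw -30.4 F [-0.1 -0.2  0.9] w 0.246 q7 -0.39 | turn -0.08 shift [ 0.001 -0.015  0.038]
```

```bash
python3 -m jog '[[[0,0,0,-0.1,0],[0,0,0,-0.2,0],[0,0,0,-0.4,0],[0,0,0,-0.5,0],[0,0,0,-0.5,0.5],[0,0,0,-0.5,1],[0,0,0,-0.5,1],[0,0,0,-0.5,1],[0,0,0,-0.5,1],[0,0,0,-0.2,1]]]' 15;python3 -m jog '[[[0,0,0,0,1],[0,0,0,0,1],[0,0,0,0,1],[0,0,0,0,1],[0,0,0,0,1],[0,0,0,0,1],[0,0,0,0,0.5],[0,0,0,0,0]]]' 15; python3 -c "
from h import *
go(.600,.253,.295,-90.7)"
```

```text
time: 20.78
position: [0.5981, -0.1741, 0.3035]
tool_rot: [3.018, 0.864, 0.005]
ft_force: [-0.2, 0.5, -1.3]
grip_width: 0.247
time: 21.78
position: [0.5975, -0.174, 0.3016]
tool_rot: [3.141, -0.009, 0.002]
ft_force: [1.0, -0.3, -1.3]
grip_width: 0.251
t 21.77 pos [ 0.5975 -0.174   0.3016] yaw -90.3 F [ 1.  -0.3 -1.3] w 0.251 q7 -1.39 | turn 0.07 shift [ -0.069 -10.676   0.16 ]
```

```bash
python3 -m jog '[[[0,0.1,-0.3,0,0],[0,0.1,-0.6,0,0],[0,0.1,-0.8,0,0],[0,0.1,-0.9,0,0],[0,0.1,-0.9,0,0],[0,0.1,-0.9,0,0],[0,0.1,-0.9,0,0],[0,0.1,-0.9,0,0],[0,0.1,-0.9,0,0],[0,0.1,-0.9,0,0]]]' 15;python3 -m jog '[[[0,0.1,-0.9,0,0],[0,0.1,-0.8,0,0],[0,0.1,-0.5,0,0],[0,0.1,-0.3,0,0],[0,0,0,0.4,0],[0,0,0,0.8,0],[0,0,0,0.8,0],[0,0,0,0.8,0],[0,0,0,0.4,0],[0,0,0,0,0]]]' 15
python3 - <<'E'
from h import *
go(.654,.253,.1405,-90.7)
im,d,K,k1,P=shot("side"); cv2.imwrite("pics/s2.png",cv2.resize(im[110:230,220:380],(800,600),interpolation=cv2.INTER_CUBIC)[...,::-1])
E
```

```text
time: 23.02
position: [0.6392, 0.148, 0.3005]
tool_rot: [-3.141, 0.008, -0.0]
ft_force: [0.1, 0.4, -0.9]
grip_width: 0.248
time: 24.28
position: [0.6556, 0.2439, 0.1705]
tool_rot: [3.14, -0.013, -0.004]
ft_force: [-0.0, -0.7, -1.6]
grip_width: 0.248
t 24.27 pos [0.6556 0.2439 0.1705] yaw -90.5 F [-0.  -0.7 -1.6] w 0.248 q7 -2.12 | turn 0.05 shift [-0.04  -0.229  0.75 ]
```

View pics/s2.png

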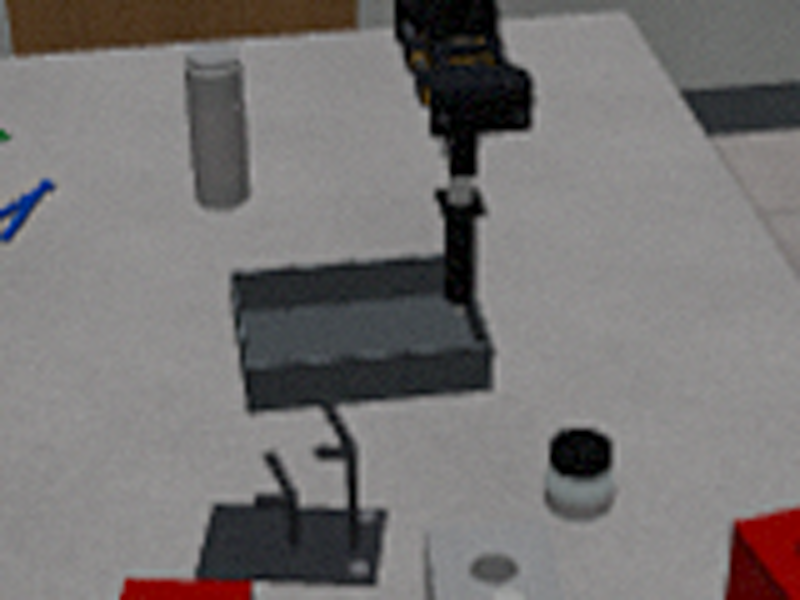

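```bash
python3 -m jog '[[[0,-0.2,-0.2,0.2,0],[0,0,0,0.3,0],[0,0,0,0.15,0],[0,0,0,0,0]]]' 15; python3 -m jog '[[[0,0,0,0.05,0],[0,0,0,0.03,0],[0,0,0,0,0]]]' 6;  python3 -m jog '[[[0,0,0,0.03,0],[0,0,0,0.03,0],[0,0,0,0,0]]]'
```

```text
time: 24.82
position: [0.6479, 0.253, 0.1452]
tool_rot: [3.141, -0.011, -0.002]
ft_force: [0.5, -0.7, -1.4]
grip_width: 0.25
time: 25.2
position: [0.6482, 0.2535, 0.143]
tool_rot: [3.142, -0.011, 0.0]
ft_force: [-0.4, 0.5, -1.0]
grip_width: 0.251
time: 25.58
position: [0.6483, 0.2536, 0.1409]
tool_rot: [-3.141, 0.01, -0.001]
ft_force: [-0.1, 0.4, 0.8]
grip_width: 0.249
```

```bash
python3 -m jog '[[[0,0,0,0.03,0],[0,-0.12,0,0.01,0],[0,-0.12,0,0.01,0],[0,-0.12,0,0.015,0],[0,-0.12,0,0.02,0],[0,0,0,0,0]]]' 6;  python3 - <<'E'
from h import *
im,d,K,k1,P=shot("side"); cv2.imwrite("pics/s3.png",cv2.resize(im[115:205,255:355],(600,540),interpolation=cv2.INTER_CUBIC)[...,::-1])
E
```

```text
time: 26.32
position: [0.6291, 0.2542, 0.1385]
tool_rot: [-3.141, 0.01, -0.003]
ft_force: [-0.2, -0.2, 5.0]
grip_width: 0.253
```

View pics/s3.png

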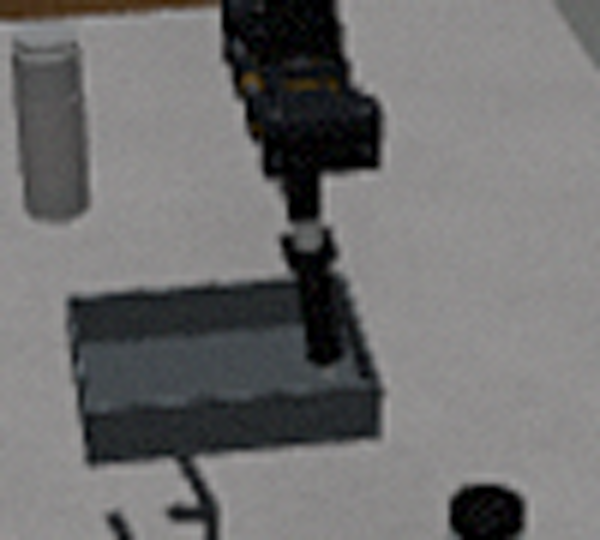

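```bash
python3 -m jog '[[[0,-0.2,0,0.03,0],[0,-0.2,0,0.04,0],[0,-0.2,0,0.055,0],[0,-0.2,0,0.07,0],[0,0,0,0,0]]]' 6; python3 ok.py && python3 -m jog '[[[0,-0.2,0,0.08,0],[0,-0.2,0,0.095,0],[0,-0.2,0,0.11,0],[0,-0.2,0,0.125,0],[0,0,0,0,0]]]' 6
```

```text
time: 27.0
position: [0.5957, 0.254, 0.1289]
tool_rot: [3.141, -0.009, -0.002]
ft_force: [-1.2, 0.5, 3.8]
grip_width: 0.247
z 0.1289 Fz 3.8
time: 27.62
position: [0.5638, 0.2538, 0.1119]
tool_rot: [3.141, -0.009, -0.002]
ft_force: [-0.6, 0.2, 0.7]
grip_width: 0.248
```

```bash
python3 -m jog '[[[0,-0.2,0,0.145,0],[0,-0.2,0,0.17,0],[0,-0.2,0,0.19,0],[0,-0.2,0,0.225,0],[0,0,0,0,0]]]' 6
python3 - <<'E'
from h import *
go(.5,.253,.0125,-90.7)
im,d,K,k1,P=shot("side"); cv2.imwrite("pics/s4.png",cv2.resize(im[115:205,255:355],(600,540),interpolation=cv2.INTER_CUBIC)[...,::-1])
E
```

```text
time: 28.25
position: [0.5314, 0.254, 0.0825]
tool_rot: [3.14, -0.009, -0.004]
ft_force: [-0.3, -0.4, 0.5]
grip_width: 0.247
t 28.25 pos [0.5314 0.254  0.0825] yaw -90.3 F [-0.3 -0.4  0.5] w 0.247 q7 -2.21 | turn 0.07 shift [-0.78   0.033  1.752]
```

View pics/s4.png

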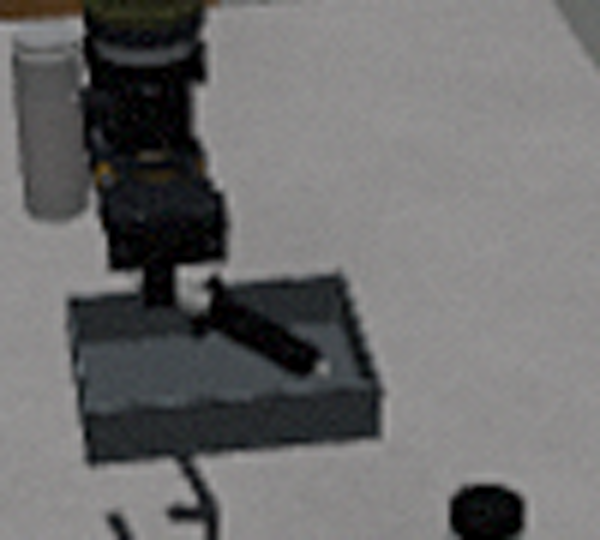

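```bash
python3 -m jog '[[[0,-0.2,0,0.27,0],[0,-0.2,0,0.33,0],[0,-0.15,0,0.31,0],[0,-0.1,0,0.26,0],[0,0,0,0,0]]]' 6; python3 ok.py && python3 -m jog '[[[0,-0.08,0,0.2,0],[0,-0.04,0,0.1,0],[0,0,0,0,0]]]'
python3 - <<'E'
from h import *
go(.5,.253,.0125,-90.7)
im,d,K,k1,P=shot("side"); cv2.imwrite("pics/s5.png",cv2.resize(im[115:205,255:355],(600,540),interpolation=cv2.INTER_CUBIC)[...,::-1])
E
```

```text
time: 28.92
position: [0.5058, 0.2541, 0.0357]
tool_rot: [3.141, -0.01, -0.003]
ft_force: [0.7, -0.4, 0.6]
grip_width: 0.249
z 0.0357 Fz 0.6
time: 29.3
position: [0.502, 0.2544, 0.0247]
tool_rot: [3.141, -0.01, -0.001]
ft_force: [-0.2, -0.3, 0.2]
grip_width: 0.252
t 29.3 pos [0.502  0.2544 0.0247] yaw -90.4 F [-0.2 -0.3  0.2] w 0.252 q7 -2.26 | turn 0.06 shift [-0.05   0.035  0.304]
```

View pics/s5.png

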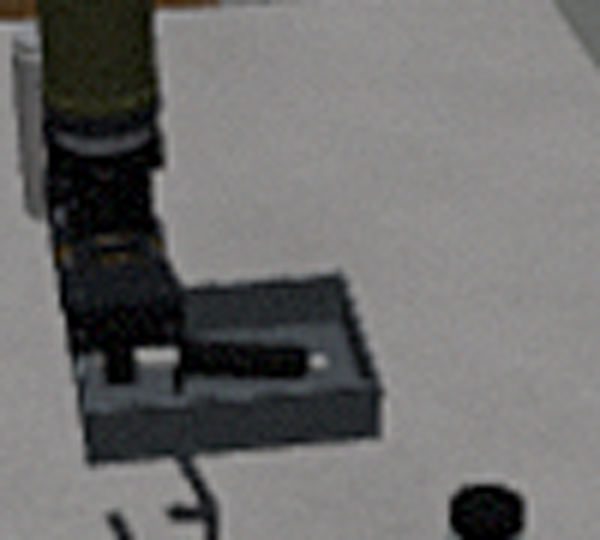

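```bash
python3 -m jog '[[[0,-0.02,0,0.1,0],[0,-0.01,0,0.08,0],[0,0,0,0,0]]]'; python3 -m jog '[[[0,0,0,0.05,0],[0,0,0,0,0]]]';  python3 -m jog '[[[0,0,0,0.04,0],[0,0,0,0,0]]]'
```

```text
time: 29.72
position: [0.5008, 0.2544, 0.0174]
tool_rot: [3.141, -0.01, -0.001]
ft_force: [-0.3, 0.7, -0.7]
grip_width: 0.252
time: 29.98
position: [0.5009, 0.2545, 0.0156]
tool_rot: [3.141, -0.01, -0.0]
ft_force: [-0.1, -0.4, 0.2]
grip_width: 0.248
time: 30.22
position: [0.5009, 0.2544, 0.014]
tool_rot: [3.141, -0.01, -0.0]
ft_force: [-0.5, -0.4, 0.2]
grip_width: 0.248
```

```bash
python3 -m jog '[[[0,0,0,0.03,0],[0,0,0,0,0]]]'; python3 -m jog '[[[0,0,0,0.03,0],[0,0,0,0,0]]]';  python3 -c "
from h import *
go(.5,.253,.01)"
```

```text
time: 30.48
position: [0.5009, 0.2545, 0.0128]
tool_rot: [3.141, -0.01, -0.0]
ft_force: [0.0, 0.7, -0.7]
grip_width: 0.251
time: 30.72
position: [0.5009, 0.2546, 0.0118]
tool_rot: [3.142, -0.01, -0.0]
ft_force: [-1.1, 0.4, 0.0]
grip_width: 0.25
t 30.73 pos [0.5009 0.2546 0.0118] yaw -90.4 F [-1.1  0.4  0. ] w 0.25 q7 -2.27 | turn 0.0 shift [-0.023  0.04   0.044]
```

```bash
python3 -m jog '[[[0,0,0,0.04,0],[0,0,0,0,0]]]' | grep -E "posi|force"; python3 -m jog '[[[0,0,0,0.04,0],[0,0,0,0,0]]]'| grep -E "posi|force"
python3 - <<'E'
from h import *
im,d,K,k1,P=shot("side"); C=cloud(d,K,k1,P); m=(d>.3)&(abs(C[...,0]-.575)<.092)&(abs(C[...,1]-.2535)<.03)&(C[...,2]>.008)
for a in np.arange(.48,.67,.015):
    q=C[m&(abs(C[...,0]-a)<.0075)]
    if len(q): print(round(a,3),len(q),np.round(q[:,2].max(),3),np.round(q[:,1].mean(),3))
E
```

```text
position: [0.5007, 0.2548, 0.0101]
ft_force: [-1.3, -0.1, 1.9]
position: [0.5008, 0.2546, 0.0084]
ft_force: [-0.4, 1.1, 2.9]
0.48 44 0.35 0.233
0.495 98 0.441 0.236
0.51 96 0.315 0.236
0.525 157 0.425 0.232
0.54 127 0.424 0.237
0.555 67 0.413 0.242
0.57 20 0.036 0.245
0.585 23 0.036 0.246
0.6 22 0.035 0.245
0.615 22 0.037 0.245
0.63 17 0.034 0.245
0.645 5 0.023 0.251
0.66 1 0.008 0.239
```

The barrel is level, with its top about 36 mm up along its length, and it bears on the tray floor. I release it gently and rise.

```bash
python3 -m jog '[[[0.3,0,0,0,0],[0.35,0,0,0,0],[0.4,0,0,0,0],[0.45,0,0,0,0],[0.45,0,0,0,0],[0.45,0,0,-0.2,0],[0.45,0,0,-0.5,0],[0.45,0,0,-0.8,0],[0.45,0,0,-1,0],[0.45,0,0,-1,0]]]' 6; python3 -m jog '[[[0.45,0,0,-1,0],[0.45,0,0,-1,0],[0.45,0,0,-0.5,0],[0.45,-0.5,0.5,0,0],[0.45,-0.5,0.9,0,0],[0.45,0,0.9,0,0],[0.45,0,0.9,0,0],[0.45,0,0.9,0,0],[0.45,0,0,0,0]]]'
python3 - <<'E'
from h import *
im,d,K,k1,P=shot("side"); C=cloud(d,K,k1,P); np.savez("side2",im=im,d=d,K=K,k1=k1,P=P)
im2,d2,K2,k2,P2=shot("top")
for n,xy in dict(B=(.5974,-.172),M=(.5913,-.2417),N=(.5852,-.3114)).items():
    m=(d>.3)&(np.hypot(C[...,0]-xy[0],C[...,1]-xy[1])<.025)&(C[...,2]>.12); print(n,m.sum(),C[m][:,2].max() if m.any() else None)
z=np.load("side.npz")["im"]
a=cv2.resize(im[110:320,220:380],(457,600),interpolation=cv2.INTER_CUBIC); b=cv2.resize(im2[170:260,200:260],(330,495),interpolation=cv2.INTER_CUBIC)
W=np.zeros((600,800,3),np.uint8); W[:,:457]=a; W[:495,465:795]=b; cv2.imwrite("pics/fin.png",W[...,::-1])
E
```

```text
time: 32.52
position: [0.5011, 0.2548, 0.1514]
tool_rot: [-3.141, 0.01, -0.003]
ft_force: [0.5, -0.2, 0.0]
grip_width: 0.449
time: 33.65
position: [0.4601, 0.088, 0.2501]
tool_rot: [3.141, -0.018, 0.003]
ft_force: [0.2, 0.8, 0.0]
grip_width: 0.451
B 0 None
M 75 0.14900809546694826
N 78 0.14719616123694235
```

View pics/fin.png

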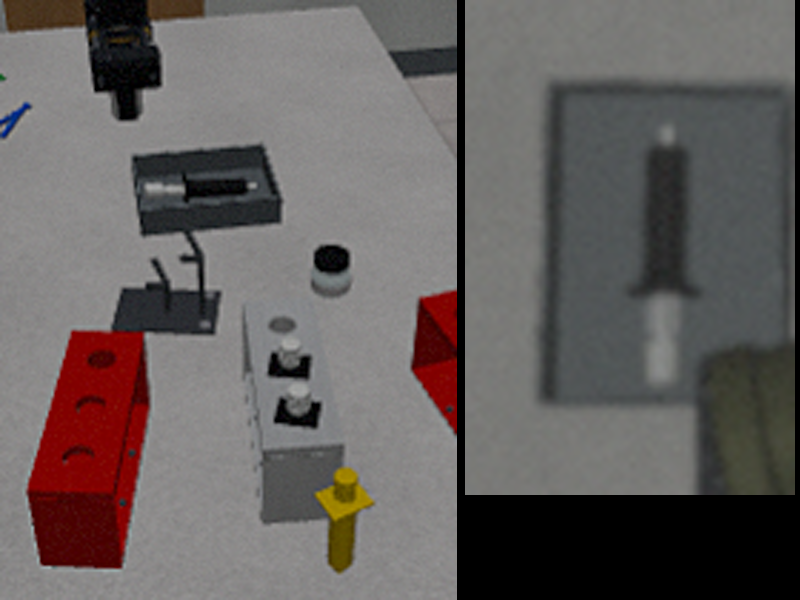

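The picture shows the stuck syringe lying flat inside the tray, from its nozzle at (667,130) to its knob at (660,370). The two sound syringes hang in the rack with low knobs at (290,350) and (298,395), and the bystanders are where they were.

```bash
python3 -c "
from h import *
print(job.close_job())"
```

```text
the job is handed in; nothing more can be done
None
```

I checked all three syringes, laid the one that sticks flat in the reject tray and handed the job in at about 34 s of the 72 s. No verdict is reported.

- **Sound syringes:** the plungers at y ≈ -0.31 and y ≈ -0.24 slid home under about 5 N. I finished each with a press of about 10–11 N, the tool stopping near z = 0.143 m (0.144 expected for home).
- **Stuck syringe:** the plunger at y ≈ -0.17 stopped dead about 27 mm short of home. The push reached 14 N, slightly over the suggested 12 N, before I backed off.
- **Transfer:** I lifted it by the knob and set its nozzle on the tray floor. I then swung the hand down, letting the syringe turn between the pads, until it lay level and still held. I did not use the sloping rest. I opened the jaws only once it bore on the floor.

**Last checks:**
- The camera pictures show it flat between the tray walls, with the hand clear. While still held, its barrel top was about 36 mm up along its whole length.
- The two sound syringes still hang in the rack with their knobs low, and the bystanders look unmoved.
- The side camera put the knob tops at 0.147 and 0.149 m, 3–5 mm above home. That disagrees with where the presses stopped, but the same camera had read about 3–4 mm too high earlier. The wrist camera read 0.144 m for the middle one; its reading for the other (0.140 m) rested on very few points.

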